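Line up the sockets by size in the tool tray row

TASK

Line the four loose sockets up by size in the row of red trays, one to a tray: the largest in the tray next to the ratchet, then ever smaller, the smallest next to the folding rule. Stand each one upright, open end up as it is now, flat in the middle of its tray, and leave the ratchet and the rule where they lie.

Things in the scene. Friction and masses are not known exactly. Their poses are not given: they have to be found in the camera images.
- socket_50: The largest of four hex sockets for a ratchet: a plain round steel cylinder standing upright on the bench, 50 mm in diameter and 56 mm tall, with a 36 mm hexagonal opening in its top. Origin at the centre of its underside, z up along its axis.
- socket_42: The second largest of four hex sockets for a ratchet: a plain round steel cylinder standing upright on the bench, 42 mm in diameter and 52 mm tall, with a 30 mm hexagonal opening in its top. Origin at the centre of its underside, z up along its axis.
- socket_34: The third largest of four hex sockets for a ratchet: a plain round steel cylinder standing upright on the bench, 34 mm in diameter and 48 mm tall, with a 24 mm hexagonal opening in its top. Origin at the centre of its underside, z up along its axis.
- socket_26: The smallest of four hex sockets for a ratchet: a plain round steel cylinder standing upright on the bench, 26 mm in diameter and 44 mm tall, with a 18 mm hexagonal opening in its top. Origin at the centre of its underside, z up along its axis.
- tray_a: One of four identical shallow square red trays, in one straight row on a fixed 6 mm thick black strip, centres 88 mm apart; the letters say nothing of the order in the row. Fixed. 84 mm square outside, 7 mm high, walls 4 mm, inner floor 76 mm square and 3 mm above its origin (9 mm above the bench), rim 13 mm above the bench. Origin at the centre of its underside (6 mm above the bench); its y axis runs along the row, x across it, z up.
- tray_b: One of four identical shallow square red trays, in one straight row on a fixed 6 mm thick black strip, centres 88 mm apart; the letters say nothing of the order in the row. Fixed. 84 mm square outside, 7 mm high, walls 4 mm, inner floor 76 mm square and 3 mm above its origin (9 mm above the bench), rim 13 mm above the bench. Origin at the centre of its underside (6 mm above the bench); its y axis runs along the row, x across it, z up.
- tray_c: One of four identical shallow square red trays, in one straight row on a fixed 6 mm thick black strip, centres 88 mm apart; the letters say nothing of the order in the row. Fixed. 84 mm square outside, 7 mm high, walls 4 mm, inner floor 76 mm square and 3 mm above its origin (9 mm above the bench), rim 13 mm above the bench. Origin at the centre of its underside (6 mm above the bench); its y axis runs along the row, x across it, z up.
- tray_d: One of four identical shallow square red trays, in one straight row on a fixed 6 mm thick black strip, centres 88 mm apart; the letters say nothing of the order in the row. Fixed. 84 mm square outside, 7 mm high, walls 4 mm, inner floor 76 mm square and 3 mm above its origin (9 mm above the bench), rim 13 mm above the bench. Origin at the centre of its underside (6 mm above the bench); its y axis runs along the row, x across it, z up.
- ratchet: Loose steel ratchet with black handle, 200 mm long, 36 mm wide, 34 mm high, lying flat across one end of the row of trays (either end), roughly parallel to the tray edges, its head away from the robot. It shows which end the largest socket belongs to; it is to stay where it lies. Origin on the bench under the middle of its length, about 93 mm sideways along the row from the centre of the nearest tray and 40 mm further from the robot; x along it to the head.
- folding_rule: Loose folded yellow and white wooden rule, 200 x 34 x 17 mm, lying across the other end of the row, opposite to the ratchet; it is to stay where it lies. Origin under its centre, x along its length.

How it is judged (in metres and radians):
At the end, for the whole second after the job is handed in: From the ratchet to the folding rule the trays hold the 50, 42, 34 and 26 mm sockets, each upright (within 0.1 rad) on the floor of its tray, its axis within 15 mm of the tray's centre, released and at rest ((horizontal distance between socket_50 and tray_a below 0.015 m or horizontal distance between socket_50 and tray_b below 0.015 m or horizontal distance between socket_50 and tray_c below 0.015 m or horizontal distance between socket_50 and tray_d below 0.015 m) and horizontal distance between socket_50 and ratchet between 0.03 and 0.143 m and height (world z) of socket_50 between 0.006 and 0.012 m and angle between each of socket_50, socket_42, socket_34, socket_26's own z axis and vertical below 0.1 rad and linear speed of each of socket_50, socket_42, socket_34, socket_26 below 0.02 m/s and angular speed of each of socket_50, socket_42, socket_34, socket_26 below 0.2 rad/s and (horizontal distance between socket_42 and tray_a below 0.015 m or horizontal distance between socket_42 and tray_b below 0.015 m or horizontal distance between socket_42 and tray_c below 0.015 m or horizontal distance between socket_42 and tray_d below 0.015 m) and horizontal distance between socket_42 and ratchet between 0.143 and 0.229 m and height (world z) of socket_42 between 0.006 and 0.012 m and (horizontal distance between socket_34 and tray_a below 0.015 m or horizontal distance between socket_34 and tray_b below 0.015 m or horizontal distance between socket_34 and tray_c below 0.015 m or horizontal distance between socket_34 and tray_d below 0.015 m) and horizontal distance between socket_34 and ratchet between 0.229 and 0.315 m and height (world z) of socket_34 between 0.006 and 0.012 m and (horizontal distance between socket_26 and tray_a below 0.015 m or horizontal distance between socket_26 and tray_b below 0.015 m or horizontal distance between socket_26 and tray_c below 0.015 m or horizontal distance between socket_26 and tray_d below 0.015 m) and horizontal distance between socket_26 and ratchet between 0.315 and 0.43 m and height (world z) of socket_26 between 0.006 and 0.012 m); the robot touches nothing.
It fails at once if the ratchet is pushed more than 20 mm from where it lay (distance of ratchet from where it was at the start of the episode above 0.02 m).
It fails at once if the folding rule is pushed more than 20 mm from where it lay (distance of folding_rule from where it was at the start of the episode above 0.02 m).
It also fails if it takes over 112 s, if anything falls off the work surface, if the arm or the gripper's body presses on something with over 40 N, if the wrist force passes 120 N, or if a joint passes its speed limit or range.

ROBOT

A 7-joint arm with a two-finger parallel gripper is mounted at the origin on the work surface. World frame = base frame: x ahead of the robot, y to its left, z up, the work surface at z = 0. Lengths are in m, angles in degrees, forces in N, time in s.
With the tool pointing down it reaches from about 0.425 to 0.875 m from the base axis. Payload 4.7 kg.
Tool frame: the origin (TCP) lies at the very end of the fingers, on their centre line; the grasp point (between the pads) lies 19 mm behind it; z points along the fingers, y is the line along which they close (so a half turn about z gives the same grasp; the last joint's range is limited). The gripper opens to 87 mm and grips with 3 to 60 N. Pads are 19 mm wide; open, the fingers measure 117 mm over their backs; the gripper's body (75 mm by 190 mm) begins 51 mm behind the grasp point.
Start: joints at [-75.682, 18.392, -4.016, 83.108, 1.295, 78.541, -3.26], TCP at [0.152, 0.632, 0.223] pointing down, gripper open.
Joint ranges: [-163.93, 163.93], [-17.29, 119.83], [-79.2, 71.16], [3.27, 140.29], [-89.18, 269.18], [5.43, 117.66], [-154.24, 154.24]. Speed limits (degrees/s): [147.25, 147.25, 180, 180, 180, 180, 180].

INTERFACE

Orientations are given as [roll, pitch, yaw] about the fixed x, y, z axes, in that order (R = Rz(yaw) Ry(pitch) Rx(roll)).
In Python, from cell import get_obs, read_camera, sign_off, silhouettes gives the robot as it stands.
- The arm moves only by the tool play_rows, never from a script. Its argument "steps" is a list that holds one entry, the list of rows, each a list of 7 numbers: the shift along the tool's x, y, z in m, then the turn, a rotation vector about the tool's x, y, z in rad, then the finger opening in m, from 0 to 0.087. A call has 1 to 12 rows; each row shifts and turns the commanded pose from where the row before left it, along the tool's axes as they then stand; what a row does not reach is not made up. A row lasts 1/10 s, in which the tool goes at most 50 mm and 8.59 degrees, less where a joint would pass 70% of its speed; a pose out of reach is approached as far as the arm can. A call is refused whole if a number of a shift passes 0.05 or a number of a turn 0.15, either way. A call with a gripper value outside its range is refused whole. The fingers move at their own pace and stop on an object; "force" is the grip in N (left out, the last holds). Time passes only in rows, so rows that do not move let the fingers close. It gives the time, the measured TCP pose, the force, the opening and the grip force at its end, in the units of the state.
- get_obs(): the state, without advancing time (a new reading comes with each control period).
- read_camera(name): name is "scene" or "top" or "wrist"; returns a dict with "frame" (400x640x3 uint8, red, green, blue), "intrinsics" (3x3 intrinsics, pixels), "view" (4x4, takes a point from world to camera coordinates). Camera axes: x right, y up, looking along -z (the intrinsics and any distortion apply to the point x, -y, -z); pixel columns grow to the right and rows downward; lengths in m; the calibration is good to about 2 mm. A picture is of the moment at which its call begins. There is no depth.
- sign_off(): hands the job in; it is judged then, once.
Trained networks look in the newest picture that a camera, given by its name, has taken for a name from the list of things; names that differ only in an ending like _2 or _b are one class to them, and where a whole thing is asked for, a point or a joint stands for the part that bears it (a point fixed in the world has none). Each returns a list of dicts, best first, with "p" (0 to 1); they miss things now and then, are a little off and sometimes report something else, mostly with a low value. They report only what shows in the picture. A call takes as long as a camera call.
- silhouettes(camera, name): "pixels" (400x640 bool, what is visible of it) and "extent" ([left, top, right, bottom] in pixels, round what is visible of it).
The state is a dict: "time_s": time; "qpos": joint angles; "joint_velocities": joint speeds; "effort": joint torques, N m; "tool_pos": TCP position; "tool_rot": TCP orientation; "force": force on the tool from outside, world axes, zero at the start; "wrist_torque": the same for the moment, N m; "grip_width": finger opening in m; "grasp_force": force on a finger pad.
Only numpy, scipy, OpenCV 4.12 (cv2) and the standard library are available. Lean on these libraries where they do the work, as an engineer would, in place of code of your own. Each camera call takes 0.05 s, during which the arm holds its last target. There are 200 camera calls.

## Working session

There is one attempt and no reset: what is moved stays moved. The work goes in short steps, Python scripts to look and compute and a tool call to move; the robot and the scene stay as the last step left them, time stands still between calls to the robot, and variables do not carry over. Pictures are saved under pics/ and viewed, at most 14 in all, crops included, and the job is handed in when it is done.

Besides the shell and the picture viewer there is one more tool, called after "Request:" as name([rows], argument=value, ...), one row to a line, values as JSON. play_rows: Moves the arm, as the interface text tells. Its arguments: {"type":"object","properties":{"steps":{"type":"array","items":{"type":"array","items":{"type":"array","items":{"type":"number"}}}},"force":{"type":"number"}},"required":["steps"]}

```bash
mkdir -p pics; python3 - <<'E'
from cell import *
import cv2
o=get_obs();print(o['time_s'],o['tool_pos'],o['tool_rot'],o['grip_width'])
for n in ['scene','top']:
    c=read_camera(n);cv2.imwrite(f'pics/{n}0.png',c['frame'][:,:,::-1]);print(n,c['intrinsics'],c['view'])
for s in ['socket_50','socket_42','socket_34','socket_26','tray_a','ratchet','folding_rule']:
    for d in silhouettes('top',s): print(s,round(d['p'],2),d['extent'])
E
```

```text
0.0 [0.15174801 0.63147663 0.22145713] [-1.79889685e+02  4.13680055e-03  1.66493489e+02] 0.08710215580769595
scene [[482.46247004   0.         324.95547217]
 [  0.         482.46247004 203.75949173]
 [  0.           0.           1.        ]] [[-0.78494411  0.61955745 -0.00336379  0.43665173]
 [-0.31745964 -0.39752909  0.86092392  0.13085373]
 [ 0.53205463  0.67684503  0.5087226  -1.23122407]
 [ 0.          0.          0.          1.        ]]
top [[366.30099921   0.         323.25035648]
 [  0.         366.30099921 206.90629522]
 [  0.           0.           1.        ]] [[-0.02746721 -0.99876715  0.04134881  0.00563994]
 [ 0.99792077 -0.02498424  0.05941313 -0.56866942]
 [-0.05830682  0.04289475  0.99737674 -0.66297769]
 [ 0.          0.          0.          1.        ]]
socket_50 0.88 [350.1, 264.7, 377.8, 294.0]
socket_50 0.74 [268.9, 262.4, 291.5, 288.4]
socket_50 0.61 [419.3, 271.5, 440.4, 286.2]
socket_50 0.6 [186.4, 275.1, 221.9, 308.6]
socket_42 0.88 [350.1, 264.7, 377.8, 294.0]
socket_42 0.74 [268.9, 262.4, 291.5, 288.4]
socket_42 0.61 [419.3, 271.5, 440.4, 286.2]
socket_42 0.6 [186.4, 275.1, 221.9, 308.6]
socket_34 0.88 [350.1, 264.7, 377.8, 294.0]
socket_34 0.74 [268.9, 262.4, 291.5, 288.4]
socket_34 0.61 [419.3, 271.5, 440.4, 286.2]
socket_34 0.6 [186.4, 275.1, 221.9, 308.6]
socket_26 0.88 [350.1, 264.7, 377.8, 294.0]
socket_26 0.74 [268.9, 262.4, 291.5, 288.4]
socket_26 0.61 [419.3, 271.5, 440.4, 286.2]
socket_26 0.6 [186.4, 275.1, 221.9, 308.6]
tray_a 0.91 [334.8, 160.7, 384.5, 209.2]
tray_a 0.78 [243.2, 171.4, 294.7, 221.4]
tray_a 0.71 [291.8, 165.9, 338.5, 213.1]
tray_a 0.63 [380.1, 151.2, 430.9, 202.6]
ratchet 0.84 [195.1, 128.2, 225.9, 233.2]
folding_rule 0.58 [434.8, 98.4, 471.0, 201.9]
```

View pics/top0.png

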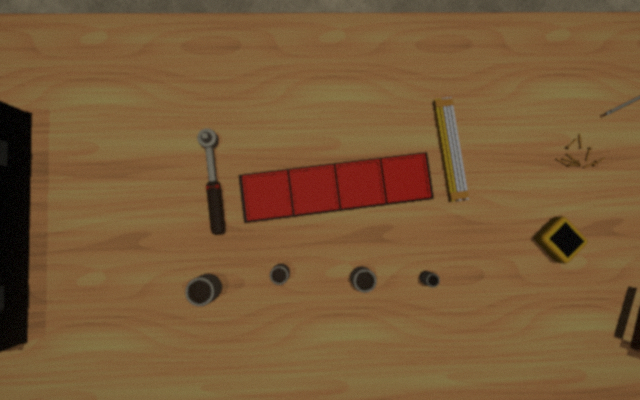

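View pics/scene0.png

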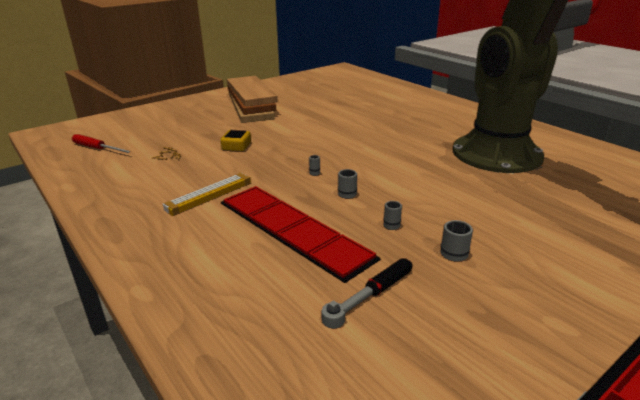

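The top view shows the ratchet on the left (210,180) and the rule on the right (452,150), with the trays between them. The sockets from left to right are 50 (203,290), 34 (280,274), 42 (363,279) and 26 (429,279). The scene view agrees with this.

```bash
cat > h.py <<'E'
from cell import *
import numpy as np,cv2
from scipy.optimize import least_squares
SZ={50:.056,42:.052,34:.048,26:.044}
def proj(c,P):
    P=np.atleast_2d(P);q=P@c['view'][:3,:3].T+c['view'][:3,3]
    K=c['intrinsics'];return np.c_[K[0,2]+K[0,0]*q[:,0]/-q[:,2],K[1,2]+K[1,1]*q[:,1]/q[:,2]]
def ray(c,uv,z):
    K=c['intrinsics'];R=c['view'][:3,:3];t=c['view'][:3,3]
    o=-R.T@t;d=R.T@np.array([(uv[0]-K[0,2])/K[0,0],-(uv[1]-K[1,2])/K[1,1],-1]);return o+d*(z-o[2])/d[2]
def cyl(x,y,d,h,z0=0):
    a=np.linspace(0,2*np.pi,60);return np.vstack([np.c_[x+d/2*np.cos(a),y+d/2*np.sin(a),0*a+z] for z in(z0,z0+h)])
def fit(c,e,d,h,z0=0):
    e=np.array(e);g=ray(c,[(e[0]+e[2])/2,(e[1]+e[3])/2],z0+h/2)[:2]
    def f(p):
        q=proj(c,cyl(*p,d/1000,h,z0));return np.r_[q.min(0),q.max(0)]-e
    s=least_squares(f,g);return s.x,np.abs(s.fun).max()
E
python3 - <<'E'
from h import *
for n in['top','scene']:
    c=read_camera(n);D=silhouettes(n,'socket_50')
    for d in D:
        print(n,round(d['p'],2),np.round(d['extent']),[(k,*np.round(p,4),round(r,1)) for k in SZ for p,r in[fit(c,d['extent'],k,SZ[k])]])
    hsv=cv2.cvtColor(c['frame'],cv2.COLOR_RGB2HSV)
    m=np.zeros((400,640),np.uint8)
    for t in silhouettes(n,'tray_a'):
        if t['p']>.5: m|=t['pixels'].astype(np.uint8); print(' tray',round(t['p'],2),np.round(t['extent']), np.round(ray(c,np.argwhere(t['pixels'])[:,::-1].mean(0),.011),4))
    for s in['ratchet','folding_rule']:
        for t in silhouettes(n,s)[:1]: print(s,np.round(ray(c,np.argwhere(t['pixels'])[:,::-1].mean(0),.012),4))
E
```

```text
top 0.93 [348. 265. 378. 294.] [(50, np.float64(0.4353), np.float64(-0.0757), np.float64(1.6)), (42, np.float64(0.4345), np.float64(-0.0764), np.float64(1.3)), (34, np.float64(0.4338), np.float64(-0.077), np.float64(3.7)), (26, np.float64(0.4331), np.float64(-0.0776), np.float64(6.2))]
top 0.6 [422. 270. 440. 288.] [(50, np.float64(0.4335), np.float64(-0.2001), np.float64(9.7)), (42, np.float64(0.4327), np.float64(-0.2012), np.float64(7.0)), (34, np.float64(0.4319), np.float64(-0.2023), np.float64(4.3)), (26, np.float64(0.4312), np.float64(-0.2033), np.float64(1.7))]
top 0.58 [185. 272. 224. 302.] [(50, np.float64(0.4315), np.float64(0.2049), np.float64(1.6)), (42, np.float64(0.4307), np.float64(0.206), np.float64(3.3)), (34, np.float64(0.43), np.float64(0.207), np.float64(6.0)), (26, np.float64(0.4294), np.float64(0.2079), np.float64(8.7))]
top 0.58 [268. 266. 291. 287.] [(50, np.float64(0.4465), np.float64(0.0721), np.float64(5.7)), (42, np.float64(0.4457), np.float64(0.0727), np.float64(3.2)), (34, np.float64(0.4451), np.float64(0.0733), np.float64(1.3)), (26, np.float64(0.4444), 
[... 1144 characters left out ...]
4(0.4579), np.float64(0.0857), np.float64(1.2)), (26, np.float64(0.4559), np.float64(0.0842), np.float64(2.5))]
scene 0.45 [310. 158. 320. 178.] [(50, np.float64(0.4452), np.float64(-0.1771), np.float64(6.6)), (42, np.float64(0.4439), np.float64(-0.1792), np.float64(4.7)), (34, np.float64(0.4423), np.float64(-0.1815), np.float64(2.9)), (26, np.float64(0.4405), np.float64(-0.1841), np.float64(1.2))]
 tray 0.73 [307. 234. 375. 276.] [0.5979 0.0996 0.011 ]
 tray 0.7 [277. 216. 341. 253.] [0.6067 0.0108 0.011 ]
 tray 0.57 [246. 198. 308. 234.] [ 0.6155 -0.0763  0.011 ]
 tray 0.55 [224. 182. 277. 217.] [ 0.6241 -0.1652  0.011 ]
ratchet [0.6335 0.1977 0.012 ]
folding_rule [ 0.6859 -0.246   0.012 ]
```

```bash
python3 - <<'E'
from h import *
T={50:(.4315,.2049),34:(.4451,.0733),42:(.4345,-.0764),26:(.4312,-.2033)}
S={50:(.4295,.2146),34:(.4579,.0857),42:(.433,-.0843),26:(.4405,-.1841)}
rows=[]
for n in['top','scene']:
    c=read_camera(n);r=[]
    for k in T:
        u,v=proj(c,[[*T[k],.025]])[0].astype(int);s=5;w=20
        im=cv2.resize(c['frame'][v-w:v+w,u-w:u+w],None,fx=s,fy=s,interpolation=cv2.INTER_CUBIC)
        im=np.clip(im*1.5,0,255).astype(np.uint8)
        for p,col in((T[k],(255,255,0)),(S[k],(0,255,255))):
            q=proj(c,cyl(*p,k/1000,SZ[k]));q=((q-[u-w,v-w]+.5)*s).astype(int)
            cv2.polylines(im,[q[:60],q[60:]],True,col,1)
        r.append(im)
    rows.append(np.hstack(r))
cv2.imwrite('pics/ov.png',np.vstack(rows)[:,:,::-1])
E
```

```text
(no output)
```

View pics/ov.png

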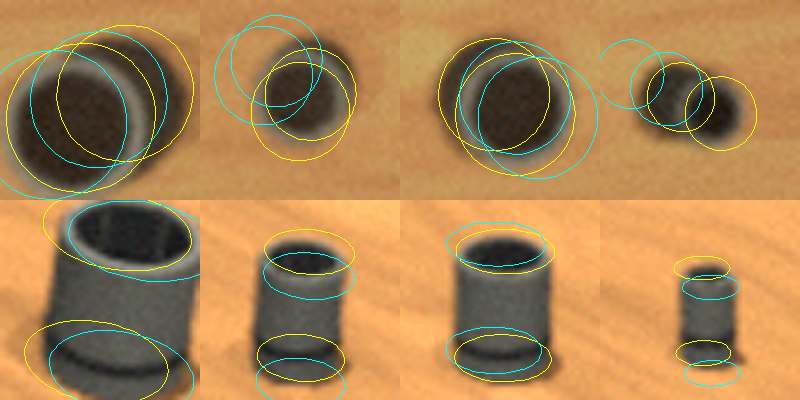

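The crops show the real outlines lying between the two estimates, so they're good to about 1 cm. I'll approach and refine with the wrist camera.

Request:
play_rows([
  [[0,0,0,0,0,0.1335,0.087],[0,0,0,0,0,0.1335,0.087],[0,0,0,0,0,0.1335,0.087],[0,0,0,0,0,0.1335,0.087],[0,0,0,0,0,0.1335,0.087],[0,0,0,0,0,0.1335,0.087],[0,0,0,0,0,0.1335,0.087],[0,0,0,0,0,0.1335,0.087],[0,0,0,0,0,0.1335,0.087],[0,0,0,0,0,0.1335,0.087]],
])

```text
time_s: 2.05
tool_pos: [0.1519, 0.632, 0.2226]
tool_rot: [180.0, -0.0, 89.7]
force: [0.3, -0.3, -1.1]
grip_width: 0.0868
grasp_force: 0.0
```

Request:
play_rows([
  [[-0.035,0.0235,0,0,0,0,0.087],[-0.035,0.0235,0,0,0,0,0.087],[-0.035,0.0235,0,0,0,0,0.087],[-0.035,0.0235,0,0,0,0,0.087],[-0.035,0.0235,0,0,0,0,0.087],[-0.035,0.0235,0,0,0,0,0.087],[-0.035,0.0235,0,0,0,0,0.087],[-0.035,0.0235,0,0,0,0,0.087],[-0.035,0.0235,0,0,0,0,0.087],[-0.035,0.0235,0,0,0,0,0.087],[-0.035,0.0235,0,0,0,0,0.087],[-0.035,0.0235,0,0,0,0,0.087]],
])

```text
time_s: 3.25
tool_pos: [0.4347, 0.2105, 0.2229]
tool_rot: [180.0, -0.1, 90.0]
force: [0.5, 0.8, 0.7]
grip_width: 0.0872
grasp_force: 0.0
```

```bash
python3 - <<'E'
from h import *
o=get_obs();print(o['time_s'],o['tool_pos'],o['tool_rot'],o['qpos'])
c=read_camera('wrist');cv2.imwrite('pics/w1.png',c['frame'][:,:,::-1])
R=c['view'][:3,:3];print(-R.T@c['view'][:3,3],R[2],c['intrinsics'][0])
for d in silhouettes('wrist','socket_50'):print(round(d['p'],2),np.round(d['extent']),fit(c,d['extent'],50,.056))
E
```

```text
3.25 [0.43466471 0.21051818 0.2229405 ] [ 1.79962341e+02 -6.05852379e-02  9.00043569e+01] [-57.67805873  -3.27457762  27.87699071 106.95712114   1.54327502
  75.88022934 -30.21031755]
[0.43530741 0.29063264 0.38561063] [-9.08273590e-04  2.91770975e-01  9.56487780e-01] [331.53869849   0.         322.71033506]
0.82 [322. 264. 346. 282.] (array([0.44865807, 0.09086105]), np.float64(21.399333568225188))
0.59 [291. 153. 336. 210.] (array([0.42621247, 0.20419819]), np.float64(1.7969620368490382))
```

View pics/w1.png

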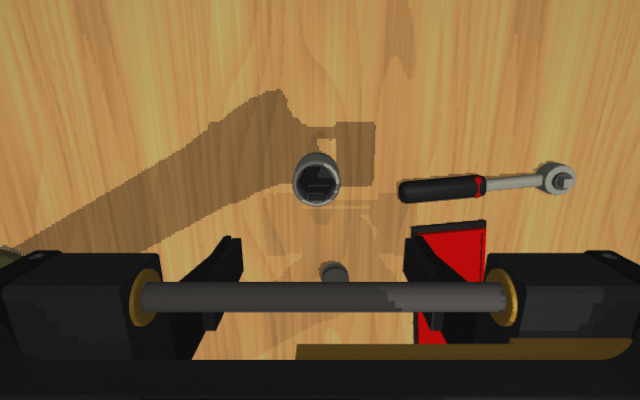

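The wrist view shows socket_50 with its rim at (317,184), spanning about 293–341 by 153–208. That puts it near (0.430, 0.205), between the fingers.

Request:
play_rows([
  [[-0.005,-0.0045,0.03,0,0,0,0.087],[0,0,0.04,0,0,0,0.087],[0,0,0.04,0,0,0,0.087],[0,0,0.04,0,0,0,0.087],[0,0,0.03,0,0,0,0.087],[0,0,0.02,0,0,0,0.087],[0,0,0.01,0,0,0,0.087],[0,0,0,0,0,0,0.087],[0,0,0,0,0,0,0.04],[0,0,0,0,0,0,0.04],[0,0,0,0,0,0,0.04],[0,0,0,0,0,0,0.04]],
], force=40)

```text
time_s: 4.55
tool_pos: [0.4299, 0.2074, 0.0133]
tool_rot: [179.9, -0.1, 90.0]
force: [-0.3, -0.4, -0.0]
grip_width: 0.0629
grasp_force: 0.0
```

Request:
play_rows([
  [[0,0,0,0,0,0,0.04],[0,0,0,0,0,0,0.04],[0,0,0,0,0,0,0.04],[0,0,0,0,0,0,0.04]],
])

```text
time_s: 4.95
tool_pos: [0.4285, 0.2071, 0.0127]
tool_rot: [-179.9, -0.0, 90.0]
force: [-4.1, -0.9, 5.7]
grip_width: 0.0492
grasp_force: 40.0
```

Request:
play_rows([
  [[0,0,-0.03,0,0,0,0.04],[0,0,-0.05,0,0,0,0.04],[-0.018,0.028,0,0,0,0,0.04],[-0.018,0.028,0,0,0,0,0.04],[-0.018,0.028,0,0,0,0,0.04],[-0.018,0.028,0,0,0,0,0.04],[-0.018,0.028,0,0,0,0,0.04],[-0.018,0.028,0,0,0,0,0.04],[0,0,0,0,0,0,0.04]],
])

```text
time_s: 5.85
tool_pos: [0.6004, 0.0937, 0.0916]
tool_rot: [179.9, 0.3, 89.7]
force: [-0.9, -0.5, -4.9]
grip_width: 0.0494
grasp_force: 40.0
```

```bash
python3 - <<'E'
from h import *
o=get_obs();print(o['tool_pos'],o['grip_width'])
c=read_camera('wrist');im=c['frame'][:,:,::-1].copy()
for p,k in(([.5964,.0972],50),([.605,.0089],42),([.6145,-.078],34),([.623,-.166],26)):
    n=np.array([.995,.1]);t=np.array([.1,-.995])
    P=[[*(np.array(p)+.042*(a*n+b*t)),.013] for a,b in((1,1),(1,-1),(-1,-1),(-1,1))]
    cv2.polylines(im,[proj(c,P).round().astype(int)],True,(0,255,0),1)
x,y,z=o['tool_pos']
for h in(0,1):
    q=proj(c,cyl(x,y,.05,.056,z-.012)).round().astype(int);cv2.polylines(im,[q[:60],q[60:]],True,(255,255,0),1)
cv2.imwrite('pics/w2.png',im)
E
```

```text
[0.60037569 0.09368465 0.09155703] 0.04936460036886344
```

View pics/w2.png

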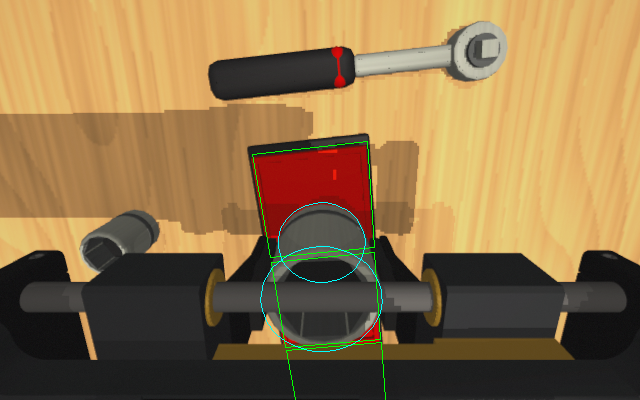

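The overlay confirms socket_50 is centred in the gripper and the tray outline is good to a few mm. I'll lower it now.

Request:
play_rows([
  [[0,-0.002,0.02,0,0,0,0.04],[0,0,0.025,0,0,0,0.04],[0,0,0.015,0,0,0,0.04],[0,0,0.006,0,0,0,0.04],[0,0,0.0025,0,0,0,0.04],[0,0,0,0,0,0,0.04],[0,0,0,0,0,0,0.04]],
])

```text
time_s: 6.6
tool_pos: [0.5962, 0.0992, 0.0251]
tool_rot: [179.9, -0.0, 90.0]
force: [-0.6, -0.7, -5.6]
grip_width: 0.0497
grasp_force: 40.0
```

Request:
play_rows([
  [[0,0,0.001,0,0,0,0.04],[0,0,0.001,0,0,0,0.04],[0,0,0,0,0,0,0.04]],
])

```text
time_s: 6.9
tool_pos: [0.5959, 0.0992, 0.0229]
tool_rot: [179.9, -0.0, 90.0]
force: [0.7, 0.1, -1.5]
grip_width: 0.0495
grasp_force: 40.0
```

Request:
play_rows([
  [[0,0,0,0,0,0,0.064],[0,0,0,0,0,0,0.064],[0,0,0,0,0,0,0.064],[0,0,0,0,0,0,0.064],[0,0,-0.02,0,0,0,0.064],[0,0,-0.04,0,0,0,0.064],[0,0,-0.04,0,0,0,0.087],[-0.0356,-0.032,-0.02,0,0,0,0.087],[-0.0356,-0.032,-0.02,0,0,0,0.087],[-0.0356,-0.032,-0.02,0,0,0,0.087],[-0.0356,-0.032,-0.02,0,0,0,0.087],[-0.0356,-0.032,-0.02,0,0,0,0.087]],
])

```text
time_s: 8.1
tool_pos: [0.4399, -0.074, 0.2191]
tool_rot: [180.0, -0.0, 90.0]
force: [1.0, -0.1, 0.8]
grip_width: 0.0865
grasp_force: 0.0
```

```bash
python3 - <<'E'
from h import *
o=get_obs();print(o['tool_pos'],o['tool_rot'])
c=read_camera('wrist');cv2.imwrite('pics/w3.png',c['frame'][:,:,::-1])
for d in silhouettes('wrist','socket_50'):print(round(d['p'],2),np.round(d['extent']),fit(c,d['extent'],42,.052))
E
```

```text
[ 0.43987207 -0.07399283  0.21909168] [ 1.79970668e+02 -2.95871089e-02  8.99868994e+01]
0.87 [456.   1. 529.  27.] (array([0.60129221, 0.07857941]), np.float64(19.68674172806531))
0.76 [298. 157. 342. 202.] (array([ 0.43831122, -0.07826256]), np.float64(1.85967106946552))
0.69 [305. 259. 327. 282.] (array([ 0.43324165, -0.19034065]), np.float64(14.746578435500709))
```

View pics/w3.png

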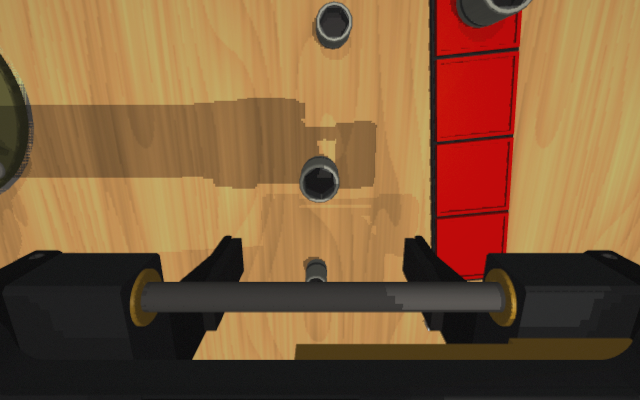

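Socket_42 is at (319,180), which maps to (0.438, -0.078). Socket_50 stands in its tray at the top right, and socket_26 is at (316,270).

Request:
play_rows([
  [[0,0.001,0.03,0,0,0,0.087],[0,0,0.04,0,0,0,0.087],[0,0,0.04,0,0,0,0.087],[0,0,0.04,0,0,0,0.087],[0,0,0.03,0,0,0,0.087],[0,0,0.02,0,0,0,0.087],[0,0,0.01,0,0,0,0.087],[0,0,0,0,0,0,0.087],[0,0,0,0,0,0,0.03],[0,0,0,0,0,0,0.03],[0,0,0,0,0,0,0.03],[0,0,0,0,0,0,0.03]],
])

```text
time_s: 9.4
tool_pos: [0.4429, -0.0723, 0.0091]
tool_rot: [179.9, -0.0, 90.0]
force: [-1.0, -0.6, -1.0]
grip_width: 0.0629
grasp_force: 0.0
```

Request:
play_rows([
  [[0,0,0,0,0,0,0.03],[0,0,0,0,0,0,0.03],[0,0,0,0,0,0,0.03],[0,0,0,0,0,0,0.03],[0,0,0,0,0,0,0.03]],
])

```text
time_s: 9.9
tool_pos: [0.4421, -0.0725, 0.0082]
tool_rot: [180.0, 0.0, 90.0]
force: [-0.8, -0.3, -1.5]
grip_width: 0.0414
grasp_force: 40.0
```

Request:
play_rows([
  [[0,0,-0.03,0,0,0,0.03],[0,0,-0.05,0,0,0,0.03],[0.021,0.0408,0,0,0,0,0.03],[0.021,0.0408,0,0,0,0,0.03],[0.021,0.0408,0,0,0,0,0.03],[0.021,0.0408,0,0,0,0,0.03],[0,0,0.02,0,0,0,0.03],[0,0,0.025,0,0,0,0.03],[0,0,0.015,0,0,0,0.03],[0,0,0.005,0,0,0,0.03],[0,0,0,0,0,0,0.03],[0,0,0,0,0,0,0.03]],
])

```text
time_s: 11.1
tool_pos: [0.6062, 0.0113, 0.0245]
tool_rot: [179.9, -0.0, 90.0]
force: [-0.3, -0.5, -2.7]
grip_width: 0.041
grasp_force: 40.0
```

```bash
python3 - <<'E'
from h import *
o=get_obs();x,y,z=o['tool_pos'];print(o['tool_pos'],o['grip_width'],o['force'])
c=read_camera('wrist');im=c['frame'][:,:,::-1].copy()
q=proj(c,cyl(x,y,.042,.052,z-.0085)).round().astype(int);cv2.polylines(im,[q[:60],q[60:]],True,(255,255,0),1)
q=proj(c,cyl(.605,.0089,.076,.052,.009)).round().astype(int);cv2.polylines(im,[q[:60]],True,(0,255,0),1)
cv2.imwrite('pics/w4.png',im)
E
```

```text
[0.60624079 0.01130579 0.02447016] 0.04104913482374856 [-0.25766259 -0.54824947 -2.6798568 ]
```

View pics/w4.png

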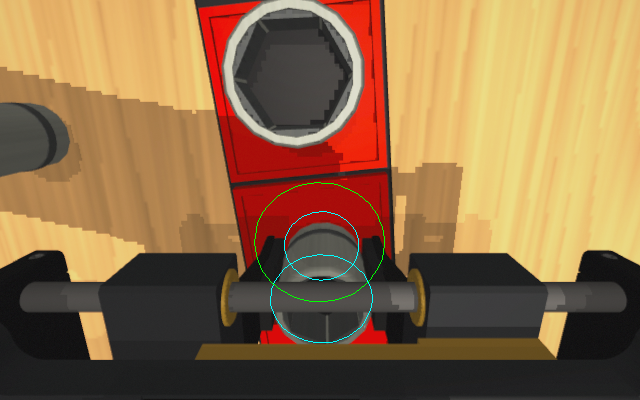

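Socket_42 is held over the second tray about 4 mm toward -y of the tool centre, so I'll correct that and lower it.

Request:
play_rows([
  [[0.002,-0.001,0.003,0,0,0,0.03],[0,0,0.0015,0,0,0,0.03],[0,0,0.0015,0,0,0,0.03],[0,0,0,0,0,0,0.03]],
])

```text
time_s: 11.55
tool_pos: [0.6046, 0.0139, 0.0183]
tool_rot: [180.0, -0.1, 90.0]
force: [-2.3, 1.6, 3.9]
grip_width: 0.0413
grasp_force: 40.0
```

Request:
play_rows([
  [[0,0,0,0,0,0,0.056],[0,0,0,0,0,0,0.056],[0,0,0,0,0,0,0.056],[0,0,0,0,0,0,0.056],[0,0,-0.02,0,0,0,0.056],[0,0,-0.04,0,0,0,0.056],[0,0,-0.04,0,0,0,0.087],[0.017,-0.038,-0.025,0,0,0,0.087],[0.017,-0.038,-0.025,0,0,0,0.087],[0.017,-0.038,-0.025,0,0,0,0.087],[0.017,-0.038,-0.025,0,0,0,0.087],[0,0,0,0,0,0,0.087]],
])

```text
time_s: 12.75
tool_pos: [0.4508, 0.0849, 0.2213]
tool_rot: [179.7, -0.6, 90.4]
force: [1.1, 0.0, 0.1]
grip_width: 0.0862
grasp_force: 0.0
```

```bash
python3 - <<'E'
from h import *
o=get_obs();print(o['tool_pos'],o['tool_rot'])
c=read_camera('wrist');cv2.imwrite('pics/w5.png',c['frame'][:,:,::-1])
for d in silhouettes('wrist','socket_50'):print(round(d['p'],2),np.round(d['extent']),fit(c,d['extent'],34,.048))
E
```

```text
[0.45078972 0.08490622 0.22132661] [179.73697874  -0.55053114  90.35308285]
0.93 [428. 142. 493. 196.] (array([0.60399477, 0.0936377 ]), np.float64(8.835096364024992))
0.67 [433. 222. 486. 270.] (array([0.61370504, 0.00153953]), np.float64(4.3141036829547375))
0.61 [307. 168. 336. 207.] (array([0.45111736, 0.07186834]), np.float64(1.5502924856633626))
```

View pics/w5.png

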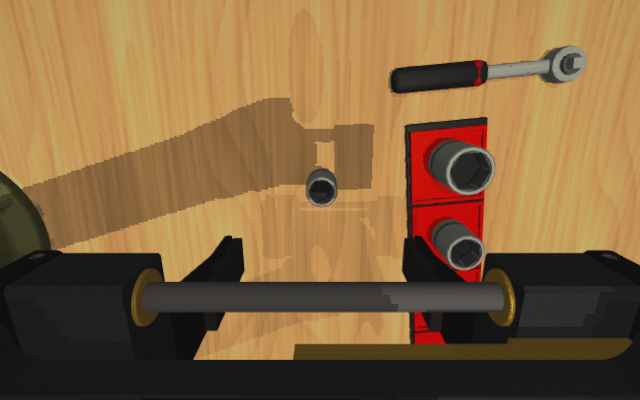

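Socket_34 is at (321,189), which maps to (0.451, 0.072). Sockets 50 and 42 stand upright in their trays.

Request:
play_rows([
  [[-0.011,0.001,0.03,0,0,0,0.087],[0,0,0.04,0,0,0,0.087],[0,0,0.04,0,0,0,0.087],[0,0,0.04,0,0,0,0.087],[0,0,0.03,0,0,0,0.087],[0,0,0.02,0,0,0,0.087],[0,0,0.01,0,0,0,0.087],[0,0,0,0,0,0,0.087],[0,0,0,0,0,0,0.02],[0,0,0,0,0,0,0.02],[0,0,0,0,0,0,0.02],[0,0,0,0,0,0,0.02]],
])

```text
time_s: 14.05
tool_pos: [0.454, 0.0709, 0.0082]
tool_rot: [179.9, -0.1, 90.0]
force: [-0.1, 0.0, 0.3]
grip_width: 0.0633
grasp_force: 0.0
```

Request:
play_rows([
  [[0,0,0,0,0,0,0.02],[0,0,0,0,0,0,0.02],[0,0,0,0,0,0,0.02],[0,0,0,0,0,0,0.02],[0,0,0,0,0,0,0.02],[0,0,0,0,0,0,0.02]],
])

```text
time_s: 14.65
tool_pos: [0.4527, 0.0706, 0.0073]
tool_rot: [-179.9, -0.0, 90.0]
force: [-3.6, 0.2, 3.6]
grip_width: 0.0335
grasp_force: 40.0
```

Request:
play_rows([
  [[0,0,-0.03,0,0,0,0.02],[0,0,-0.05,0,0,0,0.02],[-0.0297,0.0324,0,0,0,0,0.02],[-0.0297,0.0324,0,0,0,0,0.02],[-0.0297,0.0324,0,0,0,0,0.02],[-0.0297,0.0324,0,0,0,0,0.02],[-0.0297,0.0324,0,0,0,0,0.02],[0,0,0.02,0,0,0,0.02],[0,0,0.025,0,0,0,0.02],[0,0,0.015,0,0,0,0.02],[0,0,0.005,0,0,0,0.02],[0,0,0,0,0,0,0.02]],
])

```text
time_s: 15.85
tool_pos: [0.615, -0.0776, 0.0218]
tool_rot: [-179.9, 0.0, 90.0]
force: [0.1, 0.1, -0.6]
grip_width: 0.0333
grasp_force: 40.0
```

```bash
python3 - <<'E'
from h import *
o=get_obs();x,y,z=o['tool_pos'];print(o['tool_pos'],o['grip_width'],o['force'])
c=read_camera('wrist');im=c['frame'][:,:,::-1].copy()
q=proj(c,cyl(x,y,.034,.048,z-.0075)).round().astype(int);cv2.polylines(im,[q[:60],q[60:]],True,(255,255,0),1)
q=proj(c,cyl(.6145,-.078,.076,.052,.009)).round().astype(int);cv2.polylines(im,[q[:60]],True,(0,255,0),1)
cv2.imwrite('pics/w6.png',im)
E
```

```text
[ 0.61499188 -0.07763703  0.02184432] 0.0332738436026448 [ 0.0701206   0.09171404 -0.62167791]
```

View pics/w6.png

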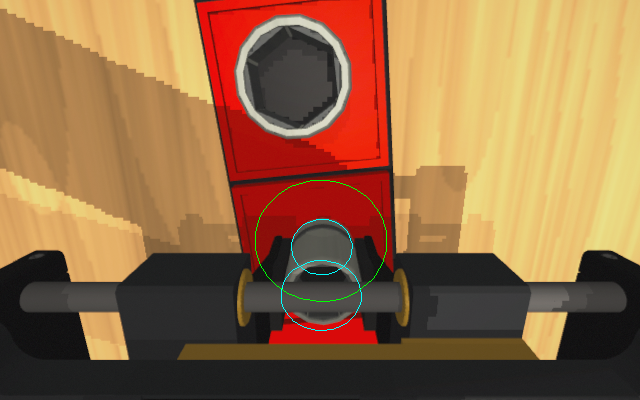

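Socket_34 is held centred over the third tray, so I'll lower it and release.

Request:
play_rows([
  [[0,0,0.002,0,0,0,0.02],[0,0,0.0015,0,0,0,0.02],[0,0,0.001,0,0,0,0.02],[0,0,0,0,0,0,0.02]],
])

```text
time_s: 16.3
tool_pos: [0.6155, -0.0779, 0.0182]
tool_rot: [180.0, -0.0, 90.0]
force: [0.6, -1.0, -2.7]
grip_width: 0.0335
grasp_force: 40.0
```

Request:
play_rows([
  [[0,0,0.001,0,0,0,0.02],[0,0,0.001,0,0,0,0.02],[0,0,0,0,0,0,0.02]],
])

```text
time_s: 16.6
tool_pos: [0.6157, -0.078, 0.0174]
tool_rot: [180.0, -0.1, 90.0]
force: [-3.6, 1.4, 8.5]
grip_width: 0.0332
grasp_force: 40.0
```

Request:
play_rows([
  [[0,0,0,0,0,0,0.05],[0,0,0,0,0,0,0.05],[0,0,0,0,0,0,0.05],[0,0,0,0,0,0,0.05],[0,0,-0.02,0,0,0,0.05],[0,0,-0.04,0,0,0,0.05],[0,0,-0.04,0,0,0,0.087],[-0.0228,-0.036,-0.02,0,0,0,0.087],[-0.0228,-0.036,-0.02,0,0,0,0.087],[-0.0228,-0.036,-0.02,0,0,0,0.087],[-0.0228,-0.036,-0.02,0,0,0,0.087],[-0.0228,-0.036,-0.02,0,0,0,0.087]],
])

```text
time_s: 17.8
tool_pos: [0.4338, -0.1932, 0.2159]
tool_rot: [-179.9, 0.0, 90.0]
force: [-0.0, 1.1, 1.4]
grip_width: 0.0847
grasp_force: 0.0
```

```bash
python3 - <<'E'
from h import *
read_camera('wrist');read_camera('wrist');o=get_obs();print(o['tool_pos'],o['tool_rot'])
c=read_camera('wrist');cv2.imwrite('pics/w7.png',c['frame'][:,:,::-1])
for d in silhouettes('wrist','socket_50'):print(round(d['p'],2),np.round(d['extent']),fit(c,d['extent'],26,.044))
E
```

```text
[ 0.43306111 -0.19697285  0.21917017] [179.43294738  -0.53414315  89.55947029]
0.93 [482.  32. 538.  74.] (array([ 0.62436061, -0.07387772]), np.float64(4.656118732091343))
0.78 [309. 165. 330. 194.] (array([ 0.43212652, -0.20155437]), np.float64(1.8780509242189964))
```

View pics/w7.png

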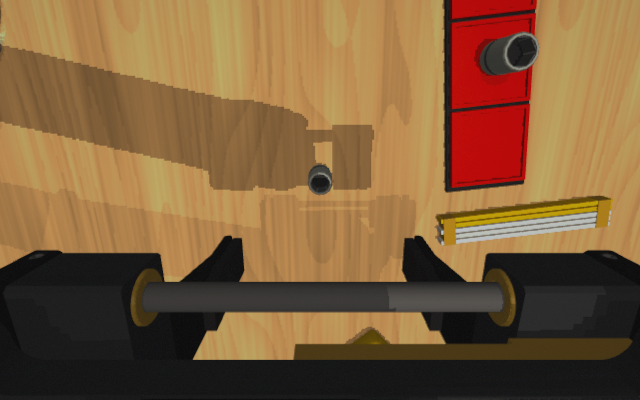

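Socket_26 is at (320,180), which maps to (0.432, -0.200), nearly under the tool.

Request:
play_rows([
  [[-0.004,0,0.03,0,0,0,0.087],[0,0,0.04,0,0,0,0.087],[0,0,0.04,0,0,0,0.087],[0,0,0.04,0,0,0,0.08],[0,0,0.03,0,0,0,0.07],[0,0,0.02,0,0,0,0.07],[0,0,0.008,0,0,0,0.07],[0,0,0,0,0,0,0.06],[0,0,0,0,0,0,0.012],[0,0,0,0,0,0,0.012],[0,0,0,0,0,0,0.012],[0,0,0,0,0,0,0.012]],
])

```text
time_s: 19.2
tool_pos: [0.4361, -0.1958, 0.0086]
tool_rot: [179.9, -0.0, 90.0]
force: [-0.1, -0.3, 0.4]
grip_width: 0.0383
grasp_force: 0.0
```

Request:
play_rows([
  [[0,0,0,0,0,0,0.012],[0,0,0,0,0,0,0.012],[0,0,0,0,0,0,0.012],[0,0,0,0,0,0,0.012],[0,0,0,0,0,0,0.012],[0,0,0,0,0,0,0.012]],
])

```text
time_s: 19.8
tool_pos: [0.4353, -0.1959, 0.0082]
tool_rot: [-180.0, -0.0, 90.0]
force: [-2.9, 1.5, 6.1]
grip_width: 0.0249
grasp_force: 40.0
```

Request:
play_rows([
  [[0,0,-0.03,0,0,0,0.012],[0,0,-0.05,0,0,0,0.012],[0.0064,0.0376,0,0,0,0,0.012],[0.0064,0.0376,0,0,0,0,0.012],[0.0064,0.0376,0,0,0,0,0.012],[0.0064,0.0376,0,0,0,0,0.012],[0.0064,0.0376,0,0,0,0,0.012],[0,0,0.02,0,0,0,0.012],[0,0,0.025,0,0,0,0.012],[0,0,0.015,0,0,0,0.012],[0,0,0.005,0,0,0,0.012],[0,0,0,0,0,0,0.012]],
])

```text
time_s: 21.0
tool_pos: [0.6229, -0.164, 0.0224]
tool_rot: [-179.9, -0.0, 90.0]
force: [-0.3, -0.3, -0.3]
grip_width: 0.025
grasp_force: 40.0
```

```bash
python3 - <<'E'
from h import *
o=get_obs();x,y,z=o['tool_pos'];print(o['tool_pos'],o['grip_width'],o['force'])
c=read_camera('wrist');im=c['frame'][:,:,::-1].copy()
q=proj(c,cyl(x,y,.026,.044,z-.008)).round().astype(int);cv2.polylines(im,[q[:60],q[60:]],True,(255,255,0),1)
q=proj(c,cyl(.623,-.166,.076,.052,.009)).round().astype(int);cv2.polylines(im,[q[:60]],True,(0,255,0),1)
cv2.imwrite('pics/w8.png',im)
E
```

```text
[ 0.62288985 -0.1640068   0.02235803] 0.025044294820590497 [-0.25992559 -0.25681074 -0.34821267]
```

View pics/w8.png

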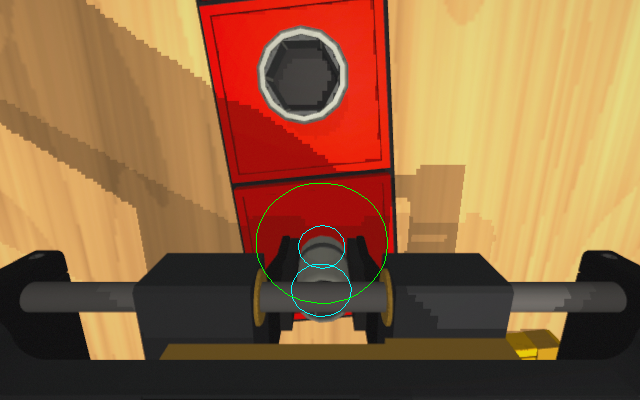

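Socket_26 is held over the last tray, slightly toward -y of the tool centre as expected.

Request:
play_rows([
  [[0.001,0,0.002,0,0,0,0.012],[0,0,0.0015,0,0,0,0.012],[0,0,0.001,0,0,0,0.012],[0,0,0,0,0,0,0.012]],
])

```text
time_s: 21.45
tool_pos: [0.6235, -0.1629, 0.0187]
tool_rot: [180.0, -0.0, 90.0]
force: [0.2, 1.1, -0.5]
grip_width: 0.0249
grasp_force: 40.0
```

Request:
play_rows([
  [[0,0,0.001,0,0,0,0.012],[0,0,0.001,0,0,0,0.012],[0,0,0,0,0,0,0.012]],
])

```text
time_s: 21.75
tool_pos: [0.6236, -0.163, 0.0182]
tool_rot: [180.0, -0.1, 90.0]
force: [-3.3, 2.6, 10.3]
grip_width: 0.0247
grasp_force: 40.0
```

Request:
play_rows([
  [[0,0,0,0,0,0,0.042],[0,0,0,0,0,0,0.042],[0,0,0,0,0,0,0.042],[0,0,0,0,0,0,0.042],[0,0,-0.02,0,0,0,0.042],[0,0,-0.04,0,0,0,0.042],[0,0,-0.04,0,0,0,0.06],[0,-0.036,-0.02,0,0,0,0.06],[-0.02,-0.036,-0.02,0,0,0,0.06],[-0.03,-0.036,-0.02,0,0,0,0.06],[-0.03,-0.036,-0.02,0,0,0,0.06],[-0.03,-0.02,-0.02,0,0,0,0.06]],
])

```text
time_s: 22.95
tool_pos: [0.4577, -0.2732, 0.2159]
tool_rot: [-180.0, -0.1, 89.9]
force: [0.3, 0.5, 0.9]
grip_width: 0.0597
grasp_force: 0.0
```

Request:
play_rows([
  [[-0.03,0,0,0,0,0,0.06],[-0.03,0,0,0,0,0,0.06],[-0.03,0,0,0,0,0,0.06],[-0.03,0,0,0,0,0,0.06],[0,0,0,0,0,0,0.06]],
])

```text
time_s: 23.45
tool_pos: [0.4581, -0.3968, 0.2156]
tool_rot: [-179.9, 0.2, 89.6]
force: [-0.4, -1.1, 1.1]
grip_width: 0.0599
grasp_force: 0.0
```

```bash
python3 - <<'E'
from h import *
read_camera('scene');o=get_obs();print(o['time_s'],o['tool_pos'])
G={50:(.5964,.0972),42:(.605,.0089),34:(.6145,-.078),26:(.623,-.166)}
out=[]
for n in('top','scene'):
    c=read_camera(n);D=silhouettes(n,'socket_50')
    for d in D:
        e=d['extent'];g=ray(c,[(e[0]+e[2])/2,(e[1]+e[3])/2],.03)[:2]
        k=min(G,key=lambda k:np.hypot(*(g-G[k])));p,r=fit(c,e,k,SZ[k],.009);print(n,k,round(d['p'],2),np.round((p-G[k])*1000,1),round(r,1))
    q=proj(c,[[.61,-.035,.02]])[0].astype(int);s=3 if n=='top' else 4
    w,h=(115,40) if n=='top' else (95,60)
    im=c['frame'][q[1]-h:q[1]+h,q[0]-w:q[0]+w,::-1];out.append(cv2.resize(im,(760,int(760*h/w)),interpolation=cv2.INTER_CUBIC))
    print(np.round(ray(c,np.argwhere(silhouettes(n,'ratchet')[0]['pixels'])[:,::-1].mean(0),.012),3))
im=np.vstack(out);im=np.clip(im*1.4,0,255).astype(np.uint8);im=cv2.resize(im,None,fx=.78,fy=.78);print(im.shape);cv2.imwrite('pics/end.png',im)
E
```

```text
23.5 [ 0.45893127 -0.39438634  0.21544173]
top 50 0.92 [-0.5  0.8] 1.1
top 42 0.9 [-1.9  0.9] 0.9
top 26 0.7 [ 2.4 -0.3] 1.8
top 34 0.63 [-0.3  3.2] 1.1
[0.62  0.194 0.012]
scene 42 0.9 [-3.1 -5.7] 3.0
scene 50 0.75 [ 1.7 12. ] 1.1
scene 34 0.75 [ 0.9 11.5] 1.9
scene 26 0.71 [-1.3  4.6] 1.8
[0.634 0.198 0.012]
(580, 593, 3)
```

View pics/end.png

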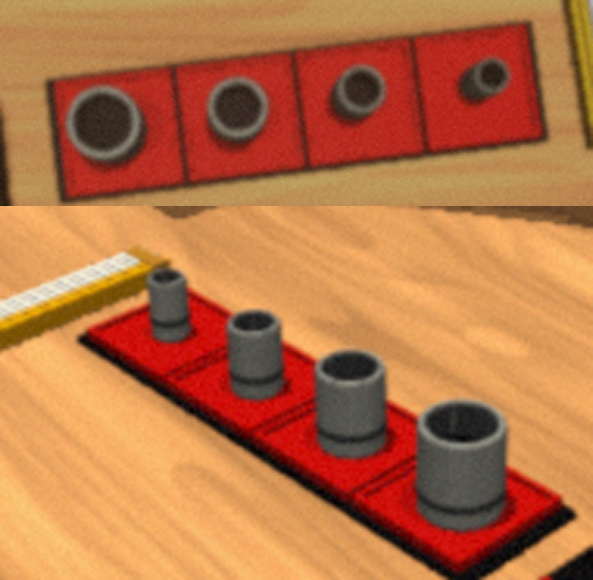

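All four sockets stand upright in the middle of their trays in the right order, and the ratchet and rule haven't moved.

```bash
python3 -c "
from cell import *
print(sign_off())"
```

```text
the job is handed in; nothing more can be done
None
```

I handed the job in at about 24 s of the 112 s allowed: the 50, 42, 34 and 26 mm sockets stand upright, in that order from the ratchet to the rule, each within a few millimetres of its tray's centre by the top camera; the ratchet and rule were not disturbed, and the sign-off gave no verdict.

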